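# Nest the pan lids upside down and raise the bail for carrying

### The arm

A 6-joint arm with a two-finger parallel gripper is mounted at the origin on a cart in front of the work surface, level with it; the furniture and walls round the work are solid. World frame = base frame: x ahead of the robot, y to its left, z up, the work surface at z = 0. Lengths are in m, angles in rad, forces in N, time in s.
With the tool pointing down it reaches from about 0.3 to 0.875 m from the base axis. Payload 6.4 kg.
Tool frame: the origin (TCP) lies at the very end of the fingers, on their centre line; the grasp point (between the pads) lies 19 mm behind it; z points along the fingers, y is the line along which they close (so a half turn about z gives the same grasp; the last joint's range is limited). The gripper opens to 85 mm and grips with 20 to 120 N. Pads are 22 mm wide; open, the fingers measure 114 mm over their backs; the gripper's body (76 mm by 85 mm) begins 54 mm behind the grasp point. The pads swing forward as they close: fully open they stand 13 mm farther back than shut.
Start: joints at [-0.206, 0.181, 1.607, -0, 1.354, -0.206], TCP at [0.575, 0, 0.231] pointing down, gripper open.
Joint ranges: [-2.99, 2.99], [-0.89, 2.07], [0.3, 2.58], [-1.14, 4.28], [0, 2.63], [-3.12, 3.12]. Speed limits (rad/s): [2.57, 2.57, 3.01, 3.14, 3.14, 3.14].

### API

Orientations are given as a unit quaternion [w, x, y, z].
In Python, from rig import env, get_image, camera_info gives the robot as it stands (env), with the cameras as plain functions. Calls block until the motion is done:
- env.move_ptp(position, orientation): joint-space move of the TCP to a pose.
- env.move_linear(position, rot=None, velocity=0.15): straight line of the TCP; rot=None keeps the orientation; velocity is the mean speed in m/s.
- env.move_joints(angles): joint-space move.
- env.grip(opening, strength=None): finger opening in m; strength is the grip in N (None keeps the last); returns when the fingers have stopped.
- env.hold(seconds).
- env.inverse_kinematics(position, orientation): joint angles nearest the present ones, or None.
- get_image(name): name is "scene" or "side" or "wrist"; returns the picture (400x640x3 uint8, blue, green, red); there is no depth.
- camera_info(name): a dict with "camera_matrix" (3x3 intrinsics, pixels), "xyz" and "rotation" of the camera in the world. Camera axes: x right, y down, z forward; pixel columns grow to the right and rows downward; lengths in m; the calibration is good to about 2 mm. The wrist camera is an equidistant fisheye: a pixel r from the principal point sees the ray r / f radians off the axis. A picture is of the moment at which its call begins: read the wrist's pose just before it. camera_info takes no time and is no camera call; for the wrist camera it gives the pose at the moment of the call.
A pose or a line that the arm cannot do raises env.IKError and nothing moves.
- env.close_job(): hands the job in; it is judged then, once.
Readings, each from a call of its own:
- env.read_time_s(): time.
- env.read_joint_pos(): joint angles.
- env.read_dq(): joint speeds.
- env.read_joint_torque(): joint torques, N m.
- env.read_ee_pos(): TCP position.
- env.read_eef_rot(): TCP orientation.
- env.read_wrist_force(): force on the tool from outside, world axes, zero at the start.
- env.read_moment(): the same for the moment, N m.
- env.read_width(): finger opening in m.
- env.read_grasp_force(): force on a finger pad.
Only numpy, scipy, OpenCV 4.12 (cv2) and the standard library are available. Lean on these libraries where they do the work, as an engineer would, in place of code of your own. Each camera call takes 0.05 s, during which the arm holds its last target. There are 200 camera calls.

### The job

Get the pan and its lids ready to be carried to the cupboard as one stack; the pan's own lid already lies upside down on it. Swing the pan's bail handle down onto its stop, out of the way, then set the medium lid, still upside down, into the pan's lid so that it stands level on its knob in the middle, and set the small lid into the medium one in the same way; finally swing the bail all the way back up. Put the lids down rather than dropping them, and do not shove the pan about or knock the jar or the mug.

Things in the scene. Friction and masses are not known exactly. Their poses are not given: they have to be found in the camera images.
- pan: Round steel pan, 180 mm across, 85 mm high, wall 4 mm, about 1.4 kg, loose, standing on the range. Origin: centre of its underside, z up. The bail's hinge axis runs along the pan's y axis, 77 mm above the origin, through two ears at y = +/-92 mm; the bail's legs run at y = +/-102 mm.
- bail (a joint): Hinge of the bail, the pan's U-shaped wire handle. 0 = down on its low stop, pointing to the pan's -x side and 0.2 rad above level; it grows as the bail swings up; 1.37 = exactly vertical; 1.50 = its upper stop, leaning a little past vertical. It moves easily (friction 0.03 N m) and falls to one stop or the other unless it is near vertical.
- bail_grip (a point): Middle of the bail's grip, on its axis: a black round tube, 18 mm thick and 90 mm long, parallel to the hinge axis (the pan's y) and 142 mm from it. It can be pinched from above across the tube, and turns between the fingers as the bail swings.
- lid_large: Domed steel lid with a thick black rubber rim, upside down: it stands on its flat black knob (44 mm across, 18 mm high) and opens upward like a bowl. Origin: centre of the knob's flat face, its lowest point; z up out of the cup. The pan's own lid, 184 mm across, already lying on the pan's rim, knob inside; origin 38 mm above the pan's, rim top 59 mm above its origin.
- lid_large_cup (a point): Centre of the flat floor inside the large lid's cup, 21 mm above that lid's origin. The floor is 52 mm across, the sides rise gently from it; the knob of the medium lid stands on it, and then the medium lid's rim is 19 mm higher than the large lid's.
- lid_medium: Domed steel lid with a thick black rubber rim, upside down: it stands on its flat black knob (44 mm across, 18 mm high) and opens upward like a bowl. Origin: centre of the knob's flat face, its lowest point; z up out of the cup. 144 mm across, 0.15 kg, on the board at the start. Rim 10 mm thick, 12 mm high, pinched from above with one finger in the cup; its top is 57 mm above the origin. 
- lid_medium_cup (a point): Centre of the flat floor inside the medium lid's cup, 21 mm above that lid's origin, 52 mm across, the sides rising gently from it; the knob of the small lid stands on it, and then the small lid's rim is 19 mm higher than the medium lid's.
- lid_small: Domed steel lid with a thick black rubber rim, upside down: it stands on its flat black knob (44 mm across, 18 mm high) and opens upward like a bowl. Origin: centre of the knob's flat face, its lowest point; z up out of the cup. 108 mm across, 0.09 kg, on the board at the start. Rim 10 mm thick, 12 mm high, pinched from above with one finger in the cup; its top is 55 mm above the origin. 
- board: Wooden board, 360 x 190 x 16 mm, lying fixed on the range; the medium and the small lid stand on it, one toward each end, either way round. Origin: centre of its underside; x along its length, its -y side faces the pan.
- jar_honey: Honey jar, 64 mm across, 87 mm high, on the table beside the range, a bystander. Origin at the centre of its underside.
- mug_white: White mug, 86 mm across, 107 mm high, on the table beside the range, a bystander. Origin at the centre of its underside.

How it is judged:
On the way, in this order (a step that is already met when the one before it is completed fails the run):
1. the bail is swung down onto its low stop (value of joint bail below 0.12 rad), for 0.2 s.
2. the medium lid stands upside down, level and let go, in the middle of the large lid (horizontal distance between lid_medium and lid_large below 0.012 m and z of lid_medium in the frame of lid_large between 0.015 and 0.027 m and angle between lid_medium's own z axis and vertical below 0.12 rad and contact force between lid_medium and the fingers below 0.1 N), for 0.3 s.
3. the small lid stands upside down, level and let go, in the middle of the medium lid (all of step 2 and horizontal distance between lid_small and lid_medium below 0.012 m and z of lid_small in the frame of lid_medium between 0.015 and 0.027 m and angle between lid_small's own z axis and vertical below 0.12 rad and contact force between lid_small and the fingers below 0.1 N), for 0.3 s.
4. the bail is swung up to vertical or beyond (value of joint bail above 1.35 rad), for 0.2 s.
At the end, for the whole second after the job is handed in: The large lid lies upside down on the pan (centred to 10 mm, tilt < 0.10 rad); the medium lid stands in it and the small one in the medium, each centred to 12 mm, seated height to 6 mm, tilt < 0.12 rad; bail at 1.35 or more; pan level; all let go and at rest (all of step 3 and horizontal distance between lid_large and pan below 0.01 m and z of lid_large in the frame of pan between 0.033 and 0.043 m and angle between lid_large's own z axis and vertical below 0.1 rad and value of joint bail above 1.35 rad and angle between pan's own z axis and vertical below 0.05 rad and linear speed of each of pan, lid_large, lid_medium, lid_small below 0.02 m/s); the robot touches nothing.
It fails at once if the pan is shoved more than 50 mm or tipped (distance of pan from where it was at the start of the episode above 0.05 m or angle between pan's own z axis and vertical above 0.2 rad).
It fails at once if the medium lid is dropped (moves faster than 0.5 m/s while out of the fingers) (linear speed of lid_medium above 0.5 m/s and contact force between lid_medium and the fingers below 0.05 N).
It fails at once if the small lid is dropped (moves faster than 0.5 m/s while out of the fingers) (linear speed of lid_small above 0.5 m/s and contact force between lid_small and the fingers below 0.05 N).
It fails at once if a bystander is moved more than 30 mm (distance of any of jar_honey, mug_white from where it was at the start of the episode above 0.03 m).
It also fails if it takes over 70 s, if anything falls off the work surface, if the arm or the gripper's body presses on something with over 40 N, if the wrist force passes 120 N, or if a joint passes its speed limit or range.

## Working session

There is one attempt and no reset: what is moved stays moved. The work goes in short steps, each a Python script; the robot and the scene stay as the last script left them, time stands still between calls to the robot, and variables do not carry over. Pictures are saved under pics/ and viewed, at most 10 in all, crops included, and the job is handed in when it is done.

```bash
ls; mkdir -p pics
python3 - <<'E'
from rig import env, get_image, camera_info
import cv2,numpy as np
for n in ["scene","side","wrist"]:
    c=camera_info(n); print(n,np.round(c["camera_matrix"],1).tolist(),np.round(c["xyz"],3),np.round(c["rotation"],3).tolist())
    cv2.imwrite(f"pics/{n}0.png",get_image(n))
print(env.read_eef_rot(),env.read_ee_pos(),env.read_time_s())
a=[cv2.imread(f"pics/{n}0.png") for n in ["scene","side"]]
E
```

```text
pics
rig.py
scene [[457.7, 0.0, 324.1], [0.0, 457.7, 195.9], [0.0, 0.0, 1.0]] [0.259 0.605 1.031] [0.071, -0.208, 0.923, -0.317]
side [[503.5, 0.0, 322.1], [0.0, 503.5, 204.5], [0.0, 0.0, 1.0]] [-0.006  0.806  0.587] [0.155, -0.263, 0.802, -0.514]
wrist [[309.7, 0.0, 320.7], [0.0, 309.7, 203.5], [0.0, 0.0, 1.0]] [0.574 0.065 0.372] [0.132, 0.991, 0.0, -0.001]
[-5.42012191e-04  7.07106675e-01  7.07106585e-01 -3.67156804e-04] [5.74599296e-01 9.10815097e-05 2.30605902e-01] 0.15
```

View pics/scene0.png

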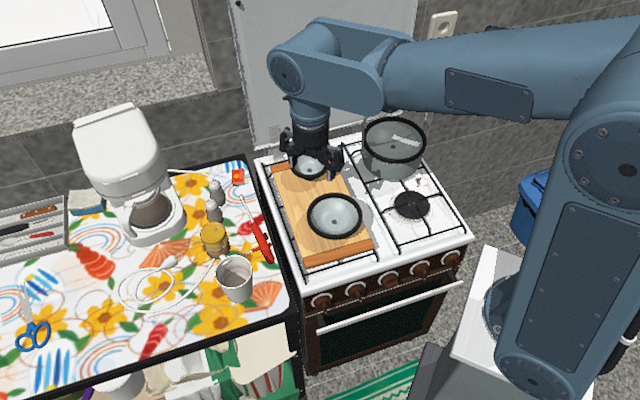

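View pics/side0.png

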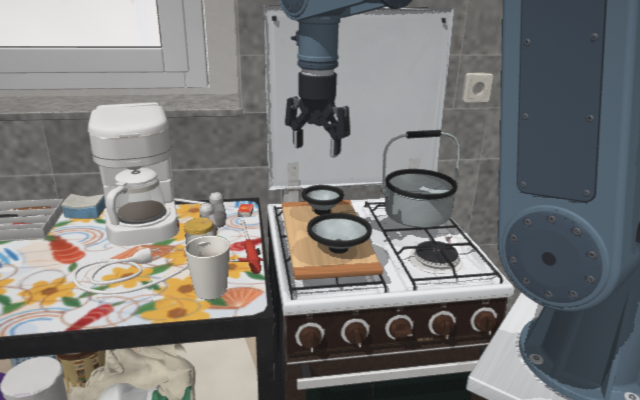

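View pics/wrist0.png

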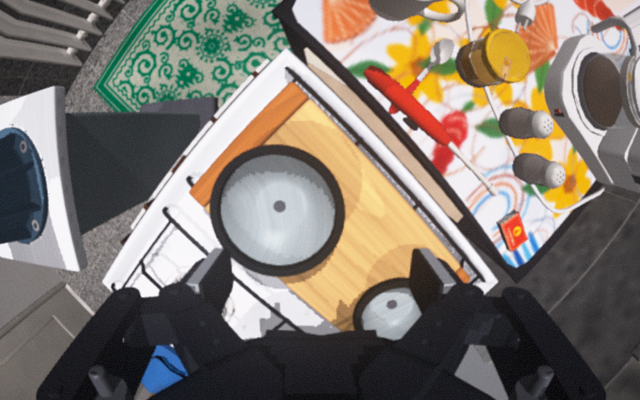

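The pan stands at the far right with its rim centre near scene (394,145) and side (421,185). The bail is upright, with its grip near side (424,134). The medium lid is near scene (334,216) and the small lid near scene (310,168). The jar is at (215,237) and the mug at (234,278).

```bash
cat > h.py <<'E'
from rig import env, get_image, camera_info
import cv2, numpy as np
from scipy.spatial.transform import Rotation as R
from scipy.optimize import least_squares
def rot(q): q=np.array(q); return R.from_quat(q[[1,2,3,0]])
def rays(name,px,c=None):
    c=c or camera_info(name); K=np.array(c["camera_matrix"]); px=np.atleast_2d(np.float64(px))
    u=(px-K[:2,2])/K[0,0]
    if name=="wrist":
        r=np.linalg.norm(u,axis=1,keepdims=True); d=np.c_[u*np.sinc(r/np.pi),np.cos(r)]
    else: d=np.c_[u,np.ones(len(u))]
    d/=np.linalg.norm(d,axis=1,keepdims=True)
    return np.array(c["xyz"]),rot(c["rotation"]).apply(d)
def plane(name,px,z,c=None):
    o,d=rays(name,px,c); return o+d*((z-o[2])/d[:,2])[:,None]
def tri(*obs):   # obs: (name,px[,c])
    A=np.zeros((3,3));b=np.zeros(3)
    for o_ in obs:
        o,d=rays(*o_); P=np.eye(3)-np.outer(d[0],d[0]); A+=P;b+=P@o
    return np.linalg.solve(A,b)
def grab(name,fn):
    c=camera_info(name); im=get_image(name); cv2.imwrite(f"pics/{fn}.png",im); return im,c
def down(yaw):   # tool down, fingers close along direction yaw from world x (tool y axis)
    z=[0,0,-1]; y=np.array([np.cos(yaw),np.sin(yaw),0]); x=np.cross(y,z)
    q=R.from_matrix(np.c_[x,y,z]).as_quat(); return q[[3,0,1,2]]
E
python3 - <<'E'
from h import *
s,e="scene","side"
print("pan rim",tri((s,(394,143)),(e,(421,184))), plane(s,(394,145),.1))
print("med",tri((s,(334,216)),(e,(340,231))))
print("small",tri((s,(310,166)),(e,(323,194))))
print("grip",[plane(e,(424,134),z)[0].round(3) for z in(.2,.24)])
for n,p in [("ear L",(387,190)),("ear R",(458,185))]: print(n,plane(e,p,.09))
print("board",plane(s,[(268,163),(322,160),(375,240),(300,253)],.02).round(3).tolist())
print("jar",plane(s,[(215,229)],.087),"mug",plane(s,[(234,268)],.107))
E
```

```text
pan rim [ 0.47061924 -0.31329687  0.09530318] [[ 0.46811861 -0.30003779  0.1       ]]
med [ 0.52961535 -0.03198541  0.05841649]
small [ 0.65828054 -0.14862131  0.07297046]
grip [array([ 0.512, -0.397,  0.2  ]), array([ 0.459, -0.273,  0.24 ])]
ear L [[ 0.525046  -0.2372481  0.09     ]]
ear R [[ 0.39623395 -0.38161253  0.09      ]]
board [[0.798, -0.147, 0.02], [0.659, -0.227, 0.02], [0.413, -0.032, 0.02], [0.571, 0.086, 0.02]]
jar [[0.77202021 0.14975399 0.087     ]] mug [[0.66229194 0.23050504 0.107     ]]
```

Run:
```python
from h import *
import pickle
q=down(-0.663); C={}
for n,p in [("v2",(0.53,-0.18,.36)),("v1",(0.41,-0.38,.36))]:
    env.move_ptp(p,q); im,C[n]=grab("wrist",n)
C["scene"]=camera_info("scene");grab("scene","sc1");C["side"]=camera_info("side");grab("side","si1")
pickle.dump(C,open("C.pkl","wb"));print(env.read_time_s(),env.read_ee_pos())
cv2.imwrite("pics/m1.png",np.vstack([cv2.resize(cv2.imread(f"pics/v{i}.png"),(480,300)) for i in(1,2)]))
```

```text
2.175 [ 0.411162   -0.37863762  0.36003862]
```

View pics/m1.png

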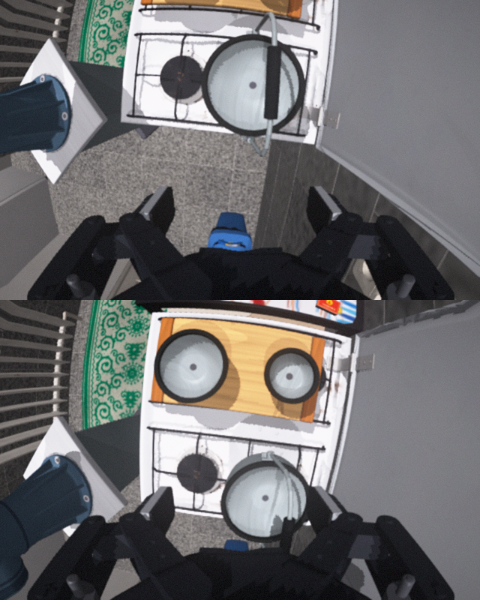

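The montage is 0.75 scale: v1 on top (y 0–300), v2 below. In v1 the large lid is centred at (252,85) with its hub dot, and the grip runs vertically at (271,84). In v2 the medium lid's hub dot is at (193,367), the small lid's at (289,376) and the pan's at (265,497).

```bash
cat >> h.py <<'E'
def dot(im,seed,w=14):
    x,y=map(int,seed); g=cv2.cvtColor(im,cv2.COLOR_BGR2GRAY)[y-w:y+w,x-w:x+w].astype(float)
    m=np.clip(np.median(g)-18-g,0,None); m=(m>0).astype(np.uint8)
    n,l,s,c=cv2.connectedComponentsWithStats(m)
    ok=[i for i in range(1,n) if 4<=s[i,4]<=250 and 0<s[i,0] and 0<s[i,1] and s[i,0]+s[i,2]<2*w and s[i,1]+s[i,3]<2*w]
    if not ok: return None
    i=max(ok,key=lambda i:s[i,4]); return c[i]+[x-w,y-w]
def rim(im,name,c,p0,z,Ro,dark=70):
    """lid centre from its black rim (top at z, outer radius Ro): far outer edge and near inner edge"""
    g=cv2.cvtColor(im,cv2.COLOR_BGR2GRAY).astype(np.float32); K=np.array(c["camera_matrix"]); Rc=rot(c["rotation"]);o=np.array(c["xyz"])
    P=[];T=[]; p=np.array(p0[:2]); rr=np.arange(-.022,.012,.0005)
    away=p-o[:2]; away/=np.linalg.norm(away)
    for a in np.arange(0,2*np.pi,.05):
        u=np.array([np.cos(a),np.sin(a)]); s=u@away
        if abs(s)<.25: continue
        pts=np.c_[p+np.outer(Ro+rr,u),np.full(len(rr),z)]; d=Rc.inv().apply(pts-o)
        if name=="wrist":
            h=np.linalg.norm(d[:,:2],axis=1);t=np.arctan2(h,d[:,2]); px=d[:,:2]/h[:,None]*t[:,None]*K[0,0]+K[:2,2]
        else: px=d[:,:2]/d[:,2:]*K[0,0]+K[:2,2]
        v=cv2.remap(g,px[:,0].astype(np.float32).reshape(1,-1),px[:,1].astype(np.float32).reshape(1,-1),1)[0]
        dk=v<dark
        e=np.flatnonzero(dk[:-1]&~dk[1:]) if s>0 else np.flatnonzero(~dk[:-1]&dk[1:])
        if len(e)==0: continue
        i=e[-1] if s>0 else e[0]
        P.append(pts[i,:2]);T.append(Ro if s>0 else Ro-.010)
    P=np.array(P);T=np.array(T)
    f=least_squares(lambda q:np.linalg.norm(P-q[:2],axis=1)-T-q[2],[*p,0],loss="soft_l1",f_scale=.001)
    return f.x, len(P), np.median(abs(f.fun))
E
python3 - <<'E'
from h import *
import pickle; C=pickle.load(open("C.pkl","rb"))
I={n:cv2.imread(f"pics/{f}.png") for n,f in [("v1","v1"),("v2","v2"),("scene","sc1"),("side","si1")]}
cam=lambda n:"wrist" if n[0]=="v" else n
s=4/3
D={"pan":[("v1",(252*s,85*s)),("v2",(265*s,197*s))],"med":[("v2",(193*s,67*s)),("scene",(335,216))],"sm":[("v2",(289*s,76*s)),("scene",(310,168))]}
for k,L in D.items():
    obs=[]
    for n,p in L:
        d=dot(I[n],p); print(k,n,d)
        if d is not None: obs.append((cam(n),d,C[n]))
    if len(obs)>1: print("  tri",tri(*obs))
    for o_ in obs:
        for z in(.05,): print("  floor",plane(o_[0],o_[1],z,o_[2])[0].round(4))
for k,p0,Ro,zs in [("pan",(.47,-.31),.092,(.097,.105)),("med",(.53,-.035),.072,(.073,.08)),("sm",(.66,-.15),.054,(.071,.078))]:
    for z in zs:
        for n in I:
            try:
                f=rim(I[n],cam(n),C[n],p0,z,Ro); f=rim(I[n],cam(n),C[n],f[0],z,Ro); print(k,z,n,f[0].round(4),f[1],round(f[2],4))
            except Exception as e: print(k,n,"x")
g=cv2.cvtColor(I["v1"],6)
m=(g<50).astype(np.uint8)[50:165,345:378]
ys,xs=np.nonzero(m); print("grip px",xs.mean()+345,ys.mean()+50,ys.min()+50,ys.max()+50)
E
```

```text
pan v1 [336.82978723 113.31914894]
pan v2 [353.47368421 263.65789474]
  tri [ 0.47618164 -0.33219004  0.05832487]
  floor [ 0.4766 -0.3322  0.05  ]
  floor [ 0.4745 -0.3361  0.05  ]
med v2 [257.29411765  89.02352941]
med scene [333.78571429 221.5       ]
  tri [ 0.52779521 -0.02863621  0.03810747]
  floor [ 0.5274 -0.0318  0.05  ]
  floor [ 0.526  -0.0204  0.05  ]
sm v2 [385.56790123 101.54320988]
sm scene [309.         169.66666667]
  tri [ 0.66671166 -0.16095396  0.03996269]
  floor [ 0.663  -0.1607  0.05  ]
  floor [ 0.6643 -0.153   0.05  ]
pan 0.097 v1 [ 0.4751 -0.3327 -0.0018] 106 0.0004
pan 0.097 v2 [ 0.4777 -0.3301  0.    ] 89 0.0006
pan 0.097 scene [ 4.780e-01 -3.291e-01 -1.000e-04] 106 0.0006
pan 0.097 side [ 0.4765 -0.3241 -0.0017] 83 0.0011
pan 0.105 v1 [ 0.4745 -0.3328 -0.0034] 106 0.0005
pan 0.105 v2 [ 0.4796 -0.326  -0.0018] 88 0.0006
pan 0.105 scene [ 0.4761 -0.3211 -0.0008] 106 0.0005
pan 0.105 side [ 0.4686 -0.3056 -0.003 ] 80 0.0009
med v1 x
med 0.073 v2 [ 0.5269 -0.0313 -0.001 ] 106 0.0004
med 0.073 scene [ 0.5275 -0.0262 -0.0011] 105 0.0005
med 0.073 side [ 0.5254 -0.0241 -0.0007] 98 0.0007
med v1 x
med 0.08 v2 [ 0.5277 -0.033  -0.0021] 106 0.0004
med 0.08 scene [ 0.5255 -0.0216 -0.0015] 105 0.0005
med 0.08 side [ 0.5181 -0.0127 -0.0016] 98 0.0007
sm v1 x
sm 0.071 v2 [ 0.6633 -0.1616 -0.0007] 105 0.0004
sm 0.071 scene [ 0.6662 -0.1594 -0.0009] 106 0.0005
sm 0.071 side [ 0.6635 -0.1555 -0.0009] 105 0.0005
sm v1 x
sm 0.078 v2 [ 0.6618 -0.1611 -0.0015] 106 0.0006
sm 0.078 scene [ 0.6632 -0.1537 -0.0012] 106 0.0003
sm 0.078 side [ 0.6544 -0.1425 -0.0015] 105 0.0005
grip px 362.69056327724945 106.50548646671544 50 164
```

Run:
```python
from h import *
import pickle; C=pickle.load(open("C.pkl","rb"))
g=cv2.cvtColor(cv2.imread("pics/v1.png"),6)
P=[]
for y in list(range(72,152,2)):
    xs=np.flatnonzero(g[y,345:385]<60)+345
    if 8<len(xs)<24: P.append((xs.mean(),y,len(xs)))
P=np.array(P); print(P[::4])
for z in (.218,):
    Q=plane("wrist",P[:,:2],z,C["v1"])[:,:2]
    d=np.linalg.svd(Q-Q.mean(0))[2][0]; d*=np.sign(d[1])
    x=np.array([d[1],-d[0]]); pan=np.array([.4765,-.3315])
    print("axis",d,"yaw of x",np.arctan2(x[1],x[0]),"offset along x",(Q-pan)@x)
```

```text
[[367.7  72.   20. ]
 [365.   80.   17. ]
 [364.5  88.   18. ]
 [364.   96.   17. ]
 [363.5 104.   16. ]
 [363.  112.   17. ]
 [363.  120.   17. ]
 [362.  128.   17. ]
 [362.  136.   17. ]
 [361.5 144.   16. ]]
axis [0.65269951 0.75761689] yaw of x -0.7111421545218793 offset along x [0.01808523 0.01666727 0.01579144 0.01588294 0.01597541 0.01561144
 0.01570583 0.01580119 0.01589753 0.01553748 0.01563572 0.01573494
 0.01583514 0.01593635 0.01603856 0.01614178 0.01578806 0.01589317
 0.01554118 0.01564815 0.01575615 0.01586518 0.01597526 0.0160864
 0.01619859 0.01631186 0.0159664  0.01608156 0.01573757 0.01631514
 0.01597271 0.01609194 0.01621229 0.01587199 0.01599422 0.0161176
 0.01624213 0.01636783 0.01603104 0.01615864]
```

```bash
cat >> h.py <<'E'
PAN=np.array([.4765,-.3315]); YAW=-.70; X=np.array([np.cos(YAW),np.sin(YAW)])
def bail(th,dz=0.):   # TCP with the grasp point on the grip
    a=th+.2; p=PAN-.142*np.cos(a)*X; return [p[0],p[1],.077+.142*np.sin(a)-.019+dz]
E
python3 - <<'E'
from h import *
q=down(YAW)
env.grip(.05,25)
env.move_ptp(bail(1.5,.09),q); env.move_linear(bail(1.5)); env.grip(.0,25); print("w",env.read_width(),env.read_wrist_force())
for th in np.linspace(1.5,.03,9)[1:]:
    env.move_linear(bail(th),velocity=.12); print(round(th,2),np.round(env.read_wrist_force(),1),round(env.read_width(),4))
env.grip(.036); env.hold(.3); env.move_linear(bail(.03,.12))
env.move_ptp((0.41,-0.38,.36),q)
im,c=grab("wrist","v3"); grab("side","si3"); print(env.read_time_s(), np.round(c["xyz"],3))
f=rim(im,"wrist",c,PAN,.097,.092); print(rim(im,"wrist",c,f[0],.097,.092))
cv2.imwrite("pics/m3.png",np.vstack([cv2.resize(cv2.imread(f"pics/{n}.png"),(480,300)) for n in("v3","si3")]))
E
```

```text
w 0.017365524791494974 [-3.4908813   2.62819346  5.4011965 ]
1.32 [ 0.8 -1.2  6.1] 0.0173
1.13 [-0.6  2.2  4. ] 0.0166
0.95 [0.6 1.8 0.9] 0.0171
0.76 [ 2.5  1.1 -1.4] 0.0172
0.58 [ 3.1  1.3 -1.6] 0.0173
0.4 [ 3.2  1.9 -1.9] 0.017
0.21 [ 2.2  2.3 -0.9] 0.017
0.03 [ 1.8  1.8 -1.1] 0.0171
9.725 [ 0.451 -0.33   0.5  ]
(array([ 0.47488865, -0.33263142, -0.00180764]), 106, np.float64(0.0003020628902297112))
```

View pics/m3.png

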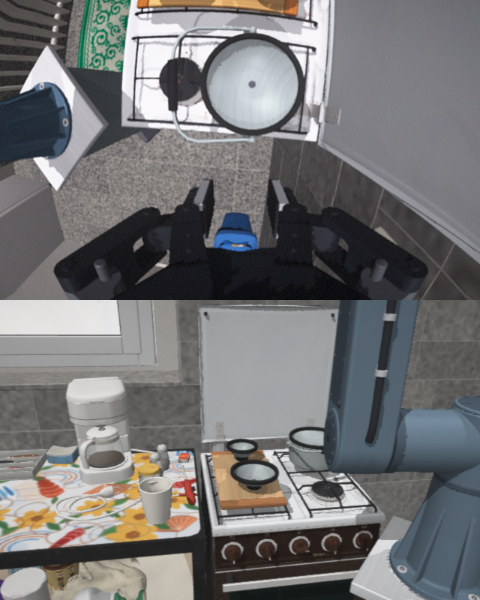

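The bail now lies down on its stop, with the grip at montage (173,85) to the left of the pan. The pan and its lid have not moved. Next I pick the medium lid.

```bash
cat >> h.py <<'E'
LARGE=np.array([.476,-.332])
def pick(c,r,ztop,dep=.013):
    q=down(YAW); p=np.array(c)-r*X; env.grip(.028,50)
    env.move_ptp([*p,ztop+.10],q); env.move_linear([*p,ztop-dep],velocity=.1)
    print("force before",np.round(env.read_wrist_force(),1)); env.grip(0.,50)
    print("w",env.read_width(),env.read_grasp_force(),np.round(env.read_wrist_force(),1))
    env.move_linear([*p,ztop+.12],velocity=.08); print("lift w",env.read_width(),np.round(env.read_wrist_force(),1),np.round(env.read_moment(),2))
E
python3 - <<'E'
from h import *
pick((.527,-.030),.067,.073)
im,c=grab("wrist","v4"); p=env.read_ee_pos(); print(p,env.read_time_s())
cen=p[:2]+.067*X; z=p[2]+.013
for zz in(z-.004,z,z+.004):
    f=rim(im,"wrist",c,cen,zz,.072); f=rim(im,"wrist",c,f[0],zz,.072); print(f, "exp",cen)
print(dot(im,(320,200)))
E
```

```text
force before [-0.2  0.2  0.2]
w 0.009138701154377095 48.01187880890211 [-0.9  0.9  2.4]
lift w 0.009225825682779121 [-0.4  0.3 -1.3] [ 0.09  0.06 -0.  ]
[0.47548013 0.01321842 0.19253733] 15.0333
(array([ 0.52401788, -0.03108278,  0.0005412 ]), 78, np.float64(0.0009733826775840705)) exp [ 0.52672456 -0.02994417]
(array([ 0.52328926, -0.02823498, -0.00115102]), 80, np.float64(0.0011523650987071221)) exp [ 0.52672456 -0.02994417]
(array([ 0.52286505, -0.02557565, -0.0029568 ]), 81, np.float64(0.0012511589048250756)) exp [ 0.52672456 -0.02994417]
None
```

View pics/v4.png

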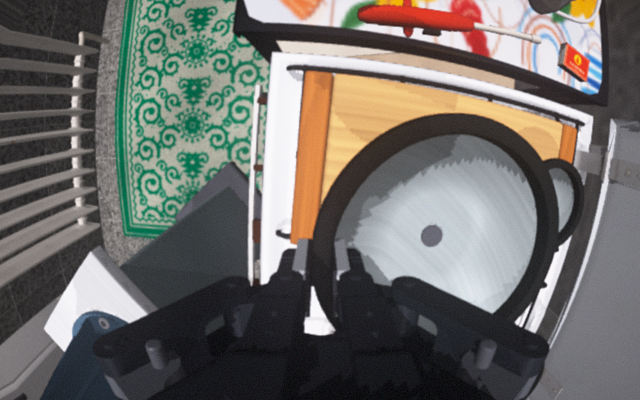

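The medium lid is held by its left rim and hangs roughly level, with its hub at (431,235). I'll carry it over and lower it with force feedback.

```bash
cat >> h.py <<'E'
def place(off,target,zt):   # off: held lid centre minus TCP (xy); zt: nominal TCP height when seated
    p=np.array(target)-off; q=down(YAW)
    env.move_linear([*env.read_ee_pos()[:2],zt+.12]); env.move_linear([*p,zt+.12],velocity=.15); env.move_linear([*p,zt+.008],velocity=.1); env.hold(.15)
    f0=env.read_wrist_force()[2]; z=zt+.008
    while z>zt-.005:
        z-=.001; env.move_linear([*p,z],velocity=.03); f=env.read_wrist_force()[2]-f0
        if f>1.2: break
    print("touch at",z-zt,f); env.grip(.022); env.hold(.2); env.move_linear([*p,z+.12],velocity=.1); print(env.read_wrist_force().round(1),env.read_time_s())
E
python3 - <<'E'
from h import *
p=env.read_ee_pos(); c=camera_info("wrist"); im=cv2.imread("pics/v4.png")
d=dot(im,(431,235),20); l=plane("wrist",d,p[2]-.044+.021,c)[0]; print(d,l,"off",l[:2]-p[:2],"nom",.067*X)
off=(l[:2]-p[:2]+.067*X)/2
place(off,LARGE,.059+.044)
env.move_ptp((0.41,-0.38,.36),down(YAW))
im,c=grab("wrist","v5"); print(env.read_time_s())
for n,z,Ro in(("L",.097,.092),("M",.116,.072)):
    f=rim(im,"wrist",c,LARGE,z,Ro); print(n,rim(im,"wrist",c,f[0],z,Ro))
d=dot(im,(337,113)); print(d, d is not None and plane("wrist",d,.08,c))
cv2.imwrite("pics/m5.png",im[:260,100:500])
E
```

```text
None [nan nan nan] off [nan nan] nom [ 0.05124443 -0.04316259]Traceback (most recent call last):
  File "<stdin>", line 5, in <module>
  File "h.py", line 66, in place
    env.move_linear([*env.read_ee_pos()[:2],zt+.12]); env.move_linear([*p,zt+.12],velocity=.15); env.move_linear([*p,zt+.008],velocity=.1); env.hold(.15)
                                                      ~~~~~~~~~~~~~~~^^^^^^^^^^^^^^^^^^^^^^^^^^
ValueError: expected 3 finite numbers
```

Run:
```python
from h import *
p=env.read_ee_pos(); c=camera_info("wrist")
l=plane("wrist",(431,235),p[2]-.044+.021,c)[0]; print("off",l[:2]-p[:2],"nom",.067*X)
off=(l[:2]-p[:2]+.067*X)/2
place(off,LARGE,.059+.044)
env.move_ptp((0.41,-0.38,.36),down(YAW))
im,c=grab("wrist","v5"); print(env.read_time_s())
for n,z,Ro in(("L",.097,.092),("M",.116,.072)):
    f=rim(im,"wrist",c,LARGE,z,Ro); print(n,rim(im,"wrist",c,f[0],z,Ro))
d=dot(im,(337,113)); print(d, d is not None and plane("wrist",d,.08,c))
cv2.imwrite("pics/m5.png",im[:260,100:500])
```

```text
off [ 0.05050538 -0.04182409] nom [ 0.05124443 -0.04316259]
touch at -1.3877787807814457e-17 7.0036254833594365
[ 0.4  0.2 -0.1] 23.075
23.825
L (array([ 0.47505773, -0.33207042, -0.00209003]), 106, np.float64(0.0005626450399186579))
M (array([ 0.4765067 , -0.33395388, -0.00055034]), 106, np.float64(0.0003790791494383723))
[336.81372549 112.02941176] [[ 0.47613447 -0.33291874  0.08      ]]
```

View pics/m5.png

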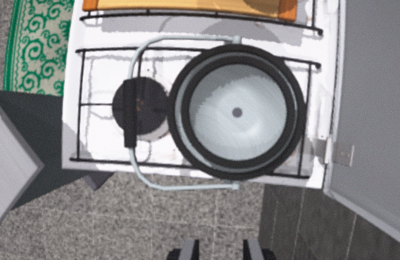

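The medium lid is concentric in the large one (hub at crop (237,112)), and the bail is still down. Next is the small lid.

Run:
```python
from h import *
pick((.6645,-.1605),.049,.071)
grab("wrist","v6"); print(env.read_time_s())
place(.049*X,(.4763,-.333),.080+.042)
env.move_ptp((0.41,-0.38,.36),down(YAW))
im,c=grab("wrist","v7"); print(env.read_time_s())
for n,z,Ro in(("L",.097,.092),("M",.116,.072),("S",.135,.054)):
    f=rim(im,"wrist",c,LARGE,z,Ro); print(n,rim(im,"wrist",c,f[0],z,Ro))
cv2.imwrite("pics/m7.png",im[:260,100:500])
```

```text
force before [0.1 0.1 1.2]
w 0.008970882805471628 47.930914279277204 [0.4 1.4 3.2]
lift w 0.009006228399840135 [ 0.7  0.7 -0.4] [0.02 0.06 0.03]
28.925
touch at 0.0050000000000000044 1.7921515403493804
[ 0.2 -0.  -0.2] 35.2667
35.9333
L (array([ 0.47503298, -0.3319784 , -0.00219528]), 106, np.float64(0.0005917418441290928))
M (array([ 0.4768466 , -0.33310651, -0.00088906]), 106, np.float64(0.0006876747279524646))
S (array([ 0.47483501, -0.334141  , -0.00074097]), 106, np.float64(0.00046383278969032785))
```

View pics/m7.png

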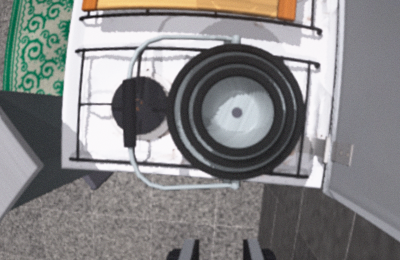

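All three lids are nested concentrically. Now I swing the bail back up.

Run:
```python
from h import *
q=down(YAW)
env.grip(.036,25)
env.move_ptp(bail(.0,.13),q); env.move_linear(bail(.0),velocity=.12); env.grip(.0,25); print("w",env.read_width(),env.read_wrist_force().round(1))
for th in np.linspace(0,1.48,9)[1:]:
    env.move_linear(bail(th),velocity=.12); print(round(th,2),np.round(env.read_wrist_force(),1),round(env.read_width(),4))
env.grip(.045); env.hold(.3); env.move_linear(bail(1.48,.12))
env.move_ptp((0.41,-0.38,.38),q); env.hold(.3)
im,c=grab("wrist","v8"); print(env.read_time_s())
for n,z,Ro in(("L",.097,.092),("M",.116,.072),("S",.135,.054)):
    f=rim(im,"wrist",c,LARGE,z,Ro); print(n,rim(im,"wrist",c,f[0],z,Ro))
cv2.imwrite("pics/m8.png",im[:260,100:500])
```

```text
w 0.01709982612243322 [-3.8  1.9  5.5]
0.18 [-4.2  2.2  1.6] 0.0171
0.37 [-10.3   5.8   5.8] 0.0169
0.55 [-17.8  12.5  17.3] 0.0172
0.74 [-19.2  14.3  30.7] 0.0169
0.92 [-9.7  7.3 21.5] 0.0174
1.11 [-3.6  2.1 13.4] 0.0173
1.3 [-2.4  0.2 10.3] 0.017
1.48 [-2.  -2.   7.6] 0.0169
44.0
L (array([ 0.47518184, -0.3324534 , -0.00198322]), 105, np.float64(0.0005319784765360569))
M (array([ 0.4765242 , -0.33344781, -0.00117622]), 103, np.float64(0.000524871624288699))
S (array([ 0.47464134, -0.33452389, -0.00081838]), 94, np.float64(0.00020879386378208934))
```

View pics/m8.png

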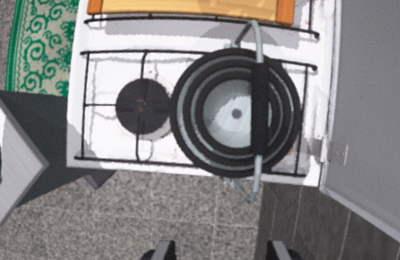

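The bail is up with its grip at crop (260,108), leaning right onto its upper stop. The stack is centred and the arm is clear of everything, so I'm handing in.

```bash
python3 -c "
from rig import env, get_image, camera_info
print(env.close_job())"
```

```text
the job is handed in; nothing more can be done
None
```

I finished every step and handed the job in at about 44 s. The last picture shows the bail back up on its upper stop and the lids nested to within about 3 mm; the hand-in call returned no verdict.

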